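# Lock the vegetable cutter's drive collar with its pin

## Robot

A 6-joint arm with a two-finger parallel gripper is mounted at the origin on the work surface. World frame = base frame: x ahead of the robot, y to its left, z up, the work surface at z = 0. Lengths are in m, angles in rad, forces in N, time in s.
With the tool pointing down it reaches from about 0.325 to 0.9 m from the base axis. Payload 3.5 kg.
Tool frame: the origin (TCP) lies at the very end of the fingers, on their centre line; the grasp point (between the pads) lies 19 mm behind it; z points along the fingers, y is the line along which they close (so a half turn about z gives the same grasp; the last joint's range is limited). The gripper opens to 85 mm and grips with 20 to 120 N. Pads are 22 mm wide; open, the fingers measure 114 mm over their backs; the gripper's body (76 mm by 85 mm) begins 54 mm behind the grasp point. The pads swing forward as they close: fully open they stand 13 mm farther back than shut.
Start: joints at [-1.386, 0.276, -0.026, 1.268, 0, 1.467], TCP at [0.177, -0.599, 0.231] pointing down, gripper open.
Joint ranges: [-3.12, 3.12], [-0.85, 1.88], [-1.08, 1.24], [-1.95, 2.15], [-1.57, 1.53], [-3.14, 3.14]. Speed limits (rad/s): [2.57, 2.57, 3.14, 3.14, 3.14, 3.14].

## Interface

Orientations are given as a unit quaternion [x, y, z, w].
In Python, from workcell import sensors, read_camera, camera_model, order, spotter gives the robot as it stands.
- The arm moves only by the tool drive_tool, never from a script. Its argument "plan" is a list of rows, each a list of 5 numbers: the opening, from 0 (shut) to 1 (fully open), then the shift along the world's x, y, z in mm, then the turn about the world's z in degrees. A call has exactly 5 rows; each row shifts and turns the commanded pose from where the row before left it; what a row does not reach is not made up. A row lasts 1/10 s, in which the tool goes at most 50 mm and 8.59 degrees, less where a joint would pass 70% of its speed; a pose out of reach is approached as far as the arm can. A call is refused whole if a number of a shift passes 50 or a number of a turn 8.59, either way. A call with a gripper value outside its range is refused whole. The fingers move at their own pace and stop on an object; "force" is the grip in N (left out, the last holds). Time passes only in rows, so rows that do not move let the fingers close, or fill a call up. It gives the time, the measured TCP pose, the force, the opening and the grip force at its end, in the units of the state.
- sensors.observe(): the state, without advancing time (a new reading comes with each control period).
- read_camera(name): name is "scene" or "top"; returns the picture (480x640x3 uint8, blue, green, red); there is no depth.
- camera_model(name): a dict with "fx", "fy", "cx", "cy" (pixels), "R" (3x3) and "t" (3): a world point X has camera coordinates R X + t. Camera axes: x right, y down, z forward; pixel columns grow to the right and rows downward; lengths in m; the calibration is good to about 2 mm. A picture is of the moment at which its call begins. camera_model takes no time and is no camera call.
- order.job_done(): hands the job in; it is judged then, once.
Trained networks look in the newest picture that a camera, given by its name, has taken for a name from the list of things; names that differ only in an ending like _2 or _b are one class to them, and where a whole thing is asked for, a point or a joint stands for the part that bears it (a point fixed in the world has none). Each returns a list of dicts, best first, with "p" (0 to 1); they miss things now and then, are a little off and sometimes report something else, mostly with a low value. They report only what shows in the picture. A call takes as long as a camera call.
- spotter.look_for(camera, name): "box" ([left, top, right, bottom] in pixels, round what is visible of it).
- spotter.cut_out(camera, name): "pixels" (480x640 bool, what is visible of it) and "box" ([left, top, right, bottom] in pixels, round what is visible of it).
- spotter.tip_of(camera, name): "centre" ([column, row] in pixels: a listed point, or the origin of a listed thing).
The state is a dict: "t": time; "q": joint angles; "joint_vel": joint speeds; "effort": joint torques, N m; "position": TCP position; "ee_rot": TCP orientation; "force": force on the tool from outside, world axes, zero at the start; "torque": the same for the moment, N m; "opening": finger opening in m; "gripper_force": force on a finger pad.
Only numpy, scipy, OpenCV 4.12 (cv2) and the standard library are available. Lean on these libraries where they do the work, as an engineer would, in place of code of your own. Each camera call takes 0.05 s, during which the arm holds its last target. There are 200 camera calls.

## Task

Lock the vegetable cutter for cleaning: turn the loose drive collar by its wing until the hole in its ear lines up under the hole in the bracket, then take the round-headed lock pin from the rack and pass it down through bracket and ear until its shoulder lies flat on the bracket. Let go of the pin; leave the T-headed pin in the rack and the things close by (the jar on the cutter, bowl, bottle, mug, slicing disc and spoon) as they are.

Things in the scene. Friction and masses are not known exactly. Their poses are not given: they have to be found in the camera images.
- cutter_base: motor base of a vegetable cutter, a fixed stainless block. Origin: at counter height, on the vertical axis of the drive collar; z up. The block spans x -110 to 110, y -140 to 100 mm, top at z = 100 mm. A steel bracket (a plate overhanging the base from an upright at its outer end) stands on its -y side; a switch panel is on the -x face.
- bracket_hole (a point): centre of the mouth (top face) of the 18 mm hole in the bracket plate, 138 mm above the counter, 90 mm from the collar's axis in the base's -y direction; axes as the base. The plate is 44 mm wide, 12 mm thick, spanning 66 to 126 mm from the axis; below it a 26 mm gap takes the collar's ear, and straight below that is an 18 mm hole, 40 mm deep, in the base.
- collar (a joint): angle of the loose drive collar about the vertical, rad; 0 when the hole in its ear is exactly under the bracket hole, positive counter-clockwise seen from above. It starts at 0.5 to 2.2, the ear on the base's +x side, turns between -3.1 and 3.1 with light friction (0.06 N m) and stays where left.
- ear_hole (a point): centre of the top of the 18 mm hole through the collar's ear, 90 mm from the collar's axis, 120 mm above the counter; x axis outward along the ear. The collar is a steel disc of 120 mm diameter, top at 120 mm height, with one square ear 36 mm wide and 14 mm thick (top at 120 mm) reaching 108 mm from the axis, and a turning wing.
- wing_top (a point): top centre of the collar's upright wing, on the collar's axis, 182 mm above the counter: a flat steel bar 64 mm long (along the point's x, the ear's direction), 16 mm thick (along y), its upper 48 mm free to grip. Turning the wing turns the collar; regrasp for more than about 1.5 rad.
- lock_pin: lock pin with a plain round head, 106 mm long, 0.1 to 0.2 kg, hanging upright by its shoulder in one hole of the rack. Origin: on its axis at the shoulder's underside; z up. Above: shoulder 34 mm diameter x 5 mm, dark head 28 mm diameter from 5 to 40 mm. Below: shank 14 mm diameter, 66 mm long, the last 14 mm tapered to 6 mm. Fully home, the shoulder lies flat on the bracket.
- bowl_pin: the other pin, with a T-bar head 62 mm long and a thicker shank (19 mm, too thick for the bracket); it hangs in the rack's other hole and must stay there. Origin: on its axis at the underside of its shoulder; T-bar along its y, from 25 to 39 mm above the origin.
- pin_rack: white plastic block 160 x 70 x 85 mm, fixed to the counter, with two 22 mm holes 78 mm deep in its top at x = -45 and +45 mm. Origin: centre of its underside; x along its length.
- shaker: small steel jar, 42 mm across, 70 mm tall, standing on the corner of the motor base (origin: centre of its underside); not part of the job
- bowl: steel bowl, 150 mm across, 60 mm tall (origin: centre of its underside); not part of the job
- squeeze_bottle: clear bottle, 60 mm across, 190 mm tall (origin: centre of its underside); not part of the job
- mug: white mug, 80 mm across, 90 mm tall (origin: centre of its underside); not part of the job
- slicing_disc: round steel slicing disc lying flat, 170 mm across, 34 mm tall (origin: centre of its underside); not part of the job
- spoon: steel spoon lying on the counter (origin: on it, underside); not part of the job

How it is judged:
By the outcome, as a careful person would: the job done as asked, in the order asked, and still so for the second after the job is handed in, with the robot touching nothing.
It also fails if it takes over 64 s, if anything falls off the work surface, if the arm or the gripper's body presses on something with over 40 N, if the wrist force passes 120 N, or if a joint passes its speed limit or range.

## Working session

There is one attempt and no reset: what is moved stays moved. The work goes in short steps, Python scripts to look and compute and a tool call to move; the robot and the scene stay as the last step left them, time stands still between calls to the robot, and variables do not carry over. Pictures are saved under pics/ and viewed, at most 10 in all, crops included, and the job is handed in when it is done.

Besides the shell and the picture viewer there is one more tool, called after "Call:" as name(argument=value, ...), one argument or row to a line, values as JSON. drive_tool: Moves the arm, as the interface text tells. Its arguments: {"type":"object","properties":{"plan":{"type":"array"},"force":{"type":"number"}},"required":["plan"]}

```bash
mkdir -p pics; cat > h.py <<'E'
import numpy as np, cv2
from workcell import sensors, read_camera, camera_model, order, spotter
def ray(cam,px):
    m=camera_model(cam);R=np.array(m["R"]);t=np.array(m["t"])
    d=R.T@np.array([(px[0]-m["cx"])/m["fx"],(px[1]-m["cy"])/m["fy"],1]);return -R.T@t,d
def at_z(cam,px,z):
    o,d=ray(cam,px);return o+d*(z-o[2])/d[2]
def proj(cam,X):
    m=camera_model(cam);c=np.array(m["R"])@X+np.array(m["t"]);return np.array([m["fx"]*c[0]/c[2]+m["cx"],m["fy"]*c[1]/c[2]+m["cy"]])
def tri(a,b):
    A=np.zeros((3,3));v=np.zeros(3)
    for o,d in(a,b):
        d=d/np.linalg.norm(d);P=np.eye(3)-np.outer(d,d);A+=P;v+=P@o
    return np.linalg.solve(A,v)
E
python3 - <<'E'
from h import *
for c in("scene","top"):
    cv2.imwrite(f"pics/{c}0.png",read_camera(c))
    o,d=ray(c,(320,240));print(c,o.round(3),d.round(3))
Z=dict(bracket_hole=.138,ear_hole=.12,wing_top=.182,lock_pin=.085,bowl_pin=.085,pin_rack=0,cutter_base=0)
for n,z in Z.items():
    r={}
    for c in("scene","top"):
        l=spotter.tip_of(c,n)
        for k in l[:2]: print(n,c,np.round(k["centre"],1),round(k["p"],2),at_z(c,k["centre"],z).round(4))
        if l:r[c]=ray(c,l[0]["centre"])
    if len(r)==2:print("   tri",tri(r["scene"],r["top"]).round(4))
s=sensors.observe();print(s["t"],s["ee_rot"],s["opening"])
E
```

```text
scene [ 1.184 -0.199  1.116] [-0.516  0.194 -0.835]
top [0.211 0.023 1.683] [ 0.227 -0.008 -0.974]
bracket_hole scene [351.1 232.3] 0.88 [0.5844 0.1034 0.138 ]
bracket_hole scene [202.4 264.4] 0.56 [ 0.5533 -0.2424  0.138 ]
bracket_hole top [286.9 236.9] 0.85 [0.5872 0.0951 0.138 ]
   tri [0.587  0.0982 0.1434]
ear_hole scene [414.1 253.3] 0.73 [0.6767 0.2239 0.12  ]
ear_hole scene [222.9 360.1] 0.27 [ 0.7778 -0.2537  0.12  ]
ear_hole top [239.7 209.9] 0.96 [0.6759 0.2164 0.12  ]
   tri [0.6768 0.2196 0.1218]
wing_top scene [389.1 213.1] 0.94 [0.5914 0.1912 0.182 ]
wing_top top [251.2 232.6] 0.87 [0.5952 0.1826 0.182 ]
   tri [0.5948 0.1851 0.1885]
lock_pin scene [200.3 263.1] 0.61 [ 0.5139 -0.2487  0.085 ]
lock_pin top [416.3 256.7] 0.72 [ 0.517  -0.2437  0.085 ]
   tri [ 0.5162 -0.2459  0.0876]
bowl_pin scene [198.1 296.1] 0.76 [ 0.5979 -0.2724  0.085 ]
bowl_pin top [426.2 225.3] 0.67 [ 0.6009 -0.2804  0.085 ]
   tri [ 0.6    -0.2757  0.0903]
pin_rack scene [208.1 298.4] 0.95 [ 0.564  -0.2567  0.    ]
pin_rack top [420.4 246.4] 0.6 [ 0.5618 -0.2729  0.    ]
   tri [ 0.5626 -0.2646  0.001 ]
cutter_base scene [378.2 255.5] 0.91 [0.5905 0.1848 0.    ]
cutter_base top [257.9 245.3] 0.91 [0.6032 0.1851 0.    ]
   tri [0.599  0.1817 0.015 ]
0.8 [ 9.89665179e-01  1.43397467e-01 -9.00903025e-06  2.79567053e-05] 0.08514757391115749
```

View pics/scene0.png

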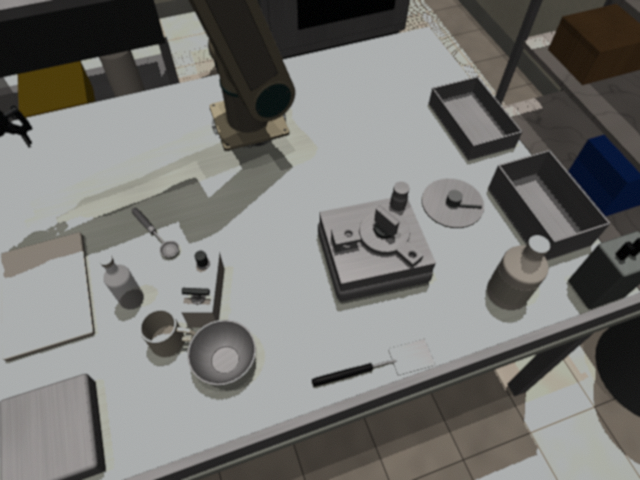

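View pics/top0.png

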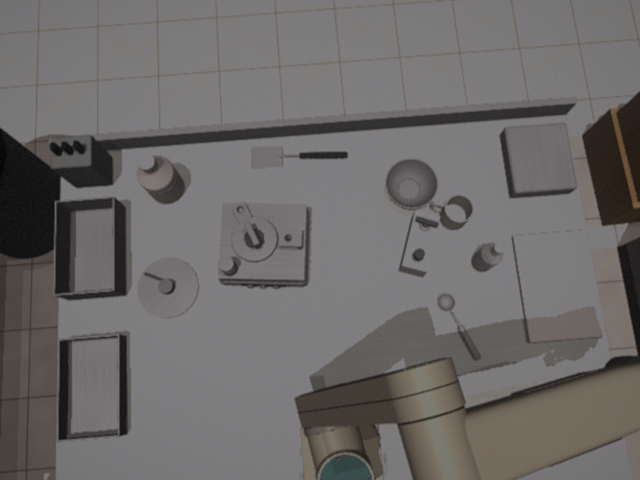

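```bash
python3 - <<'E'
from h import *
from scipy.optimize import minimize
im={c:cv2.imread(f"pics/{c}0.png") for c in("scene","top")}
g={c:cv2.GaussianBlur(cv2.Canny(im[c],40,100).astype(np.float32),(0,0),1.2) for c in im}
def segs(p):
    a=np.radians(p[2]);R=np.array([[np.cos(a),-np.sin(a)],[np.sin(a),np.cos(a)]])
    def W(x,y,z):return np.array([*(R@[x,y]+p[:2]),z])
    x0,x1,y0,y1=-.11,.11,-.14,.10
    c=[(x0,y0),(x1,y0),(x1,y1),(x0,y1)]
    S=[(W(*c[i],.1),W(*c[(i+1)%4],.1)) for i in range(4)]
    b=[(-.022,-.126),(.022,-.126),(.022,-.066),(-.022,-.066)]
    S+=[(W(*b[i],.138),W(*b[(i+1)%4],.138)) for i in range(4)]
    return S
def cost(p):
    s=0
    for c in im:
        for A,B in segs(p[:3]):
            P=np.array([proj(c,A+(B-A)*k)+[p[3],p[4]] if c=="scene" else proj(c,A+(B-A)*k)+[p[5],p[6]] for k in np.linspace(0,1,40)]).astype(np.float32)
            s-=cv2.remap(g[c],P[:,0].reshape(-1,1).copy(),P[:,1].reshape(-1,1).copy(),cv2.INTER_LINEAR).sum()
    return s/4000+.05*np.sum(np.square(p[3:]))
best=None
for y in(-8,-5,-2):
    r=minimize(cost,[.594,.187,y,0,0,0,0],method="Nelder-Mead",options=dict(initial_simplex=np.array([.594,.187,y,0,0,0,0])+np.vstack([np.zeros(7),np.diag([.006,.006,2.5,1,1,1,1])]),maxiter=1500))
    print(r.x.round(4),r.fun)
    if best is None or r.fun<best.fun:best=r
out=[]
for c,(x,y,w,h) in dict(scene=(300,160,160,150),top=(190,180,160,150)).items():
    v=cv2.resize(im[c][y:y+h,x:x+w],None,fx=2.5*1,fy=2.5)*1
    v=cv2.convertScaleAbs(v,alpha=1.4)
    for A,B in segs(best.x):
        f=lambda P:tuple(int(q) for q in (proj(c,P)+(best.x[3:5] if c=="scene" else best.x[5:7])-[x,y]+.5)*2.5)
        cv2.line(v,f(A),f(B),(0,0,255),1)
    out.append(v)
cv2.imwrite("pics/fit.png",np.hstack(out))
E
```

```text
Traceback (most recent call last):
  File "h.py", line 9, in proj
    m=camera_model(cam);c=np.array(m["R"])@X+np.array(m["t"]);return np.array([m["fx"]*c[0]/c[2]+m["cx"],m["fy"]*c[1]/c[2]+m["cy"]])
ValueError: time passes only in moves, steps and waits
```

```bash
sed -i 's/camera_model(cam)/CM[cam]/; 2a CM={c:camera_model(c) for c in("scene","top")}' h.py
cat > fit.py <<'E'
from h import *
from scipy.optimize import minimize
im={c:cv2.imread(f"pics/{c}0.png") for c in("scene","top")}
g={c:cv2.GaussianBlur(cv2.Canny(im[c],40,100).astype(np.float32),(0,0),1.2) for c in im}
def segs(p):
    a=np.radians(p[2]);R=np.array([[np.cos(a),-np.sin(a)],[np.sin(a),np.cos(a)]])
    def W(x,y,z):return np.array([*(R@[x,y]+p[:2]),z])
    x0,x1,y0,y1=-.11,.11,-.14,.10
    c=[(x0,y0),(x1,y0),(x1,y1),(x0,y1)]
    S=[(W(*c[i],.1),W(*c[(i+1)%4],.1)) for i in range(4)]
    b=[(-.022,-.126),(.022,-.126),(.022,-.066),(-.022,-.066)]
    return S+[(W(*b[i],.138),W(*b[(i+1)%4],.138)) for i in range(4)]
def cost(p):
    s=0
    for c,o in(("scene",p[3:5]),("top",p[5:7])):
        P=np.array([proj(c,A+(B-A)*k)+o for A,B in segs(p) for k in np.linspace(0,1,40)],np.float32)
        s-=cv2.remap(g[c],P[:,:1].copy(),P[:,1:].copy(),cv2.INTER_LINEAR).sum()
    return s/4000+.05*np.sum(np.square(p[3:]))
best=None
for y in(-8,-5,-2):
    x0=np.array([.594,.187,y,0,0,0,0])
    r=minimize(cost,x0,method="Nelder-Mead",options=dict(initial_simplex=x0+np.vstack([np.zeros(7),np.diag([.006,.006,2.5,1,1,1,1])]),maxiter=1000))
    print(r.x.round(4),r.fun)
    if best is None or r.fun<best.fun:best=r
out=[]
for c,(x,y) in dict(scene=(300,160),top=(190,180)).items():
    v=cv2.convertScaleAbs(cv2.resize(im[c][y:y+150,x:x+160],None,fx=2.5,fy=2.5),alpha=1.4)
    f=lambda P:tuple(int(q) for q in (proj(c,P)+(best.x[3:5] if c=="scene" else best.x[5:7])-[x,y]+.5)*2.5)
    for A,B in segs(best.x): cv2.line(v,f(A),f(B),(0,0,255),1)
    out.append(v)
cv2.imwrite("pics/fit.png",np.hstack(out))
E
python3 fit.py
```

```text
[  0.5985   0.1843 -10.6955   0.6014   1.2118   0.4217   0.7463] -9.149449105200677
[ 0.5907  0.1824 -6.404   0.9463  1.0267  1.3949  0.6052] -8.948555454332038
[ 0.5871  0.1856 -3.345   0.4272  0.7709  0.4434  0.6119] -8.874743853278355
```

View pics/fit.png

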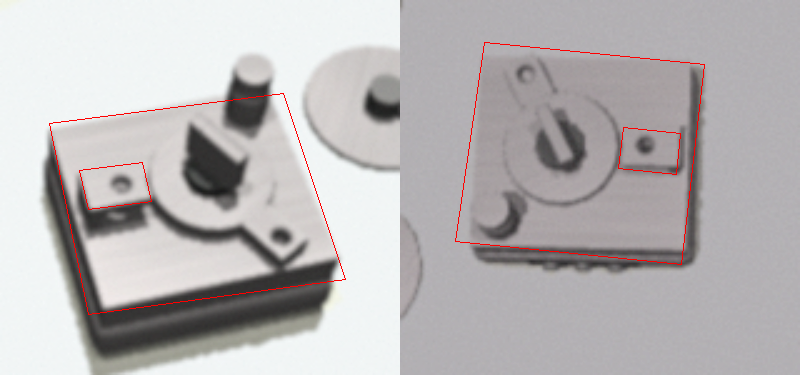

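```bash
python3 - <<'E'
from h import *
from scipy.optimize import least_squares
c=[(.11,.10,.1),(.11,-.14,.1),(-.11,-.14,.1),(-.11,.1,.1)]
obs=[("top",c[0],(218.8,201.6)),("top",c[1],(306,205.6)),("top",c[2],(306,282)),("top",c[3],(219.6,278.8)),
("scene",c[2],(320,210)),("scene",c[1],(341.2,283.2)),("scene",c[0],(434,264.8)),
("top",(0,-.09,.138),(287.3,237.3)),("scene",(0,-.09,.138),(350.5,232.8)),("top",(0,0,.182),(251.2,232.6)),("scene",(0,0,.182),(389.1,213.1))]
def res(p):
    a=np.radians(p[2]*100);C,S=np.cos(a),np.sin(a)
    return np.concatenate([proj(k,np.array([C*x-S*y+p[0],S*x+C*y+p[1],z]))-u for k,(x,y,z),u in obs])
r=least_squares(res,[.594,.187,-.03],loss="soft_l1");print(r.x,res(r.x).reshape(-1,2).round(1))
J=np.linalg.inv(r.jac.T@r.jac);print(np.sqrt(np.diag(J)))
for n,z in(("ear_hole",.12),("lock_pin",.085)): pass
E
```

```text
[ 0.59377733  0.18678942 -0.05913398] [[-0.3 -1.3]
 [ 0.9 -3.6]
 [-1.4  0.4]
 [-6.2  1.8]
 [-3.5  0.1]
 [-1.5  2.7]
 [ 5.6 -0.6]
 [-1.1  0.7]
 [-1.8  0.2]
 [-1.6  0.7]
 [-1.3  1.3]]
[0.00142655 0.00169909 0.00612295]
```

```bash
python3 - <<'E'
from h import *
T=[at_z("top",u,.1)[:2] for u in((218.8,201.6),(306,205.6),(306,282),(219.6,278.8))]
S=[at_z("scene",u,.1)[:2] for u in((434,264.8),(341.2,283.2),(320,210))]
for n,P in(("top",T),("scene",S)):
    for i in range(len(P)-1):
        d=P[i+1]-P[i];print(n,P[i].round(4),np.hypot(*d).round(3),np.degrees(np.arctan2(d[1],d[0])).round(1))
E
```

```text
top [0.7099 0.2741] 0.237 -97.5
top [0.6789 0.0395] 0.209 175.7
top [0.4707 0.0552] 0.228 83.1
scene [0.7105 0.2621] 0.222 -97.0
scene [0.6834 0.0419] 0.212 173.2
```

Call:
drive_tool(
  plan=[
    [1,25,45,10,8.5],
    [1,25,45,5,8.5],
    [1,25,45,0,8.5],
    [1,25,45,0,8.5],
    [1,25,45,0,8.5],
  ],
  force=60,
)

```text
t: 1.3
position: [0.2989, -0.3801, 0.2459]
ee_rot: [0.869, 0.495, 0.0, 0.0]
force: [1.6, -0.0, -0.2]
opening: 0.0856
gripper_force: 0.0
```

Call:
drive_tool(
  plan=[
    [1,17,37,0,8.5],
    [1,17,37,0,8.5],
    [1,17,37,0,8.5],
    [1,17,37,0,8.5],
    [1,17,37,0,8.5],
  ],
)

```text
t: 1.8
position: [0.3837, -0.1953, 0.246]
ee_rot: [0.63, 0.776, 0.0, 0.0]
force: [1.6, 0.1, 0.5]
opening: 0.0853
gripper_force: 0.0
```

Call:
drive_tool(
  plan=[
    [1,17,37,0,8.5],
    [1,17,37,0,8.5],
    [1,17,37,0,8.5],
    [1,17,37,0,8.5],
    [1,17,37,0,8.5],
  ],
)

```text
t: 2.3
position: [0.4688, -0.0101, 0.246]
ee_rot: [0.306, 0.952, -0.0, 0.0]
force: [0.1, -1.0, 0.5]
opening: 0.0854
gripper_force: 0.0
```

Call:
drive_tool(
  plan=[
    [1,17,37,0,8.5],
    [1,17,37,0,8.5],
    [1,17,37,0,8.5],
    [1,17,37,0,8.5],
    [1,17,37,0,8.5],
  ],
)

```text
t: 2.8
position: [0.5538, 0.175, 0.2458]
ee_rot: [-0.06, 0.998, -0.0, 0.0]
force: [-0.3, -0.7, -0.7]
opening: 0.0854
gripper_force: 0.0
```

Call:
drive_tool(
  plan=[
    [1,18,3,0,8.5],
    [1,17,3,0,7],
    [1,0,0,0,0],
    [1,0,0,0,0],
    [1,0,0,0,0],
  ],
)

```text
t: 3.3
position: [0.5874, 0.1789, 0.2456]
ee_rot: [-0.19, 0.982, 0.0, -0.0]
force: [0.5, -0.1, 0.4]
opening: 0.0851
gripper_force: 0.0
```

Call:
drive_tool(
  plan=[
    [1,6.5,8,-20,0],
    [1,0,0,-29,0],
    [1,0,0,0,0],
    [1,0,0,0,0],
    [1,0,0,0,0],
  ],
)

```text
t: 3.8
position: [0.5953, 0.1872, 0.1984]
ee_rot: [-0.19, 0.982, 0.0, 0.001]
force: [0.7, 1.1, -0.4]
opening: 0.0853
gripper_force: 0.0
```

```bash
python3 - <<'E'
from h import *
v=[]
for c,(x,y) in dict(scene=(310,150),top=(180,170)).items():
    i=read_camera(c);v.append(cv2.convertScaleAbs(cv2.resize(i[y:y+130,x:x+130],None,fx=3,fy=3),alpha=1.4))
cv2.imwrite("pics/a.png",np.hstack(v))
print(sensors.observe()["position"])
E
```

```text
[0.59571421 0.18729203 0.19862713]
```

View pics/a.png

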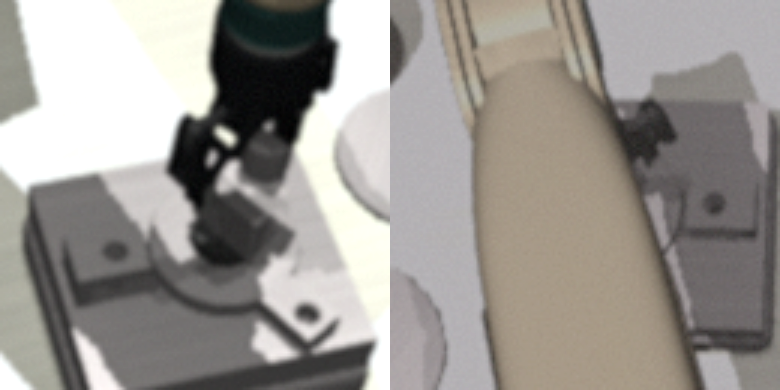

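Call:
drive_tool(
  plan=[
    [1,0,0,-15,0],
    [1,0,0,-15,0],
    [1,0,0,-15,0],
    [1,0,0,-11,0],
    [1,0,0,0,0],
  ],
)

```text
t: 4.4
position: [0.5925, 0.1868, 0.1373]
ee_rot: [-0.191, 0.982, -0.0, -0.003]
force: [0.4, -0.3, -0.2]
opening: 0.0856
gripper_force: 0.0
```

Call:
drive_tool(
  plan=[
    [0.3,0,0,0,0],
    [0.2,0,0,0,0],
    [0.1,0,0,0,0],
    [0,0,0,0,0],
    [0,0,0,0,0],
  ],
  force=30,
)

```text
t: 4.9
position: [0.5966, 0.1843, 0.1416]
ee_rot: [-0.19, 0.982, -0.004, 0.001]
force: [3.6, -7.7, 2.1]
opening: 0.0153
gripper_force: 33.2
```

Call:
drive_tool(
  plan=[
    [0,1,-3,0,-4],
    [0,0,0,0,-8],
    [0,0,0,0,-8],
    [0,0,0,0,-8],
    [0,0,0,0,0],
  ],
)

```text
t: 5.4
position: [0.5967, 0.1834, 0.1416]
ee_rot: [0.053, 0.999, -0.001, 0.001]
force: [0.3, -3.6, 2.6]
opening: 0.0155
gripper_force: 32.5
```

Call:
drive_tool(
  plan=[
    [0,0,-1.5,0,-8],
    [0,0,0,0,-8],
    [0,0,0,0,-8],
    [0,0,0,0,-8],
    [0,0,0,0,0],
  ],
)

```text
t: 5.9
position: [0.5962, 0.1824, 0.1416]
ee_rot: [0.324, 0.946, -0.0, 0.001]
force: [-0.3, -2.1, 4.1]
opening: 0.0155
gripper_force: 32.8
```

Call:
drive_tool(
  plan=[
    [0,0,0,0,-8],
    [0,0,0,0,-8],
    [0,0,0,0,-8],
    [0,0,0,0,-8],
    [0,0,0,0,0],
  ],
)

```text
t: 6.4
position: [0.5953, 0.1818, 0.1416]
ee_rot: [0.573, 0.82, -0.001, 0.0]
force: [-1.6, -3.5, 6.0]
opening: 0.0155
gripper_force: 33.1
```

Call:
drive_tool(
  plan=[
    [0,0,0,0,-8],
    [0,0,0,0,-8],
    [0,0,0,0,-5],
    [0,0,0,0,-5],
    [0,0,0,0,0],
  ],
)

```text
t: 6.9
position: [0.5944, 0.1817, 0.1416]
ee_rot: [0.742, 0.67, -0.002, -0.0]
force: [-4.9, -5.1, 9.0]
opening: 0.0156
gripper_force: 33.3
```

```bash
python3 - <<'E'
from h import *
s=sensors.observe();q=s["ee_rot"];print(s["position"],np.degrees(2*np.arctan2(q[1],q[0])),s["torque"],s["force"])
v=[]
for c,(x,y) in dict(scene=(310,190),top=(250,190)).items():
    i=read_camera(c);v.append(cv2.convertScaleAbs(cv2.resize(i[y:y+80,x:x+80],None,fx=5,fy=5,interpolation=cv2.INTER_CUBIC),alpha=1.5))
cv2.imwrite("pics/b.png",np.hstack(v))
for c in("scene","top"):
    for n,z in(("bracket_hole",.138),("ear_hole",.12)):
        for k in spotter.tip_of(c,n)[:1]:print(c,n,k["p"],at_z(c,k["centre"],z))
E
```

```text
[0.59436451 0.18166278 0.14159694] 84.19198653330558 [-0.78602982  0.92730553 -0.05285776] [-4.86887343 -5.05422868  8.96918954]
scene bracket_hole 0.67 [0.58172335 0.10246053 0.138     ]
scene ear_hole 0.8 [0.5756433  0.10753108 0.12      ]
top ear_hole 0.62 [0.58716849 0.09230534 0.12      ]
```

View pics/b.png

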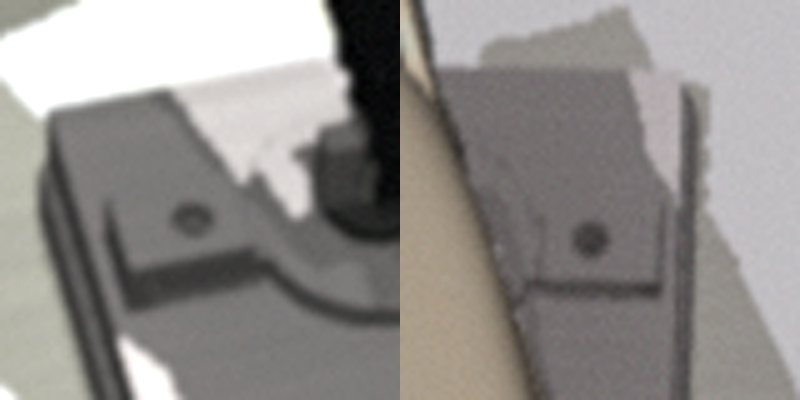

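Call:
drive_tool(
  plan=[
    [0.5,0,0,0,0],
    [1,0,0,0,0],
    [1,0,0,0,0],
    [1,0,0,20,0],
    [1,0,0,40,0],
  ],
)

```text
t: 7.7
position: [0.5926, 0.1824, 0.1968]
ee_rot: [0.743, 0.67, -0.004, -0.003]
force: [1.2, 0.5, -0.6]
opening: 0.0844
gripper_force: 0.0
```

Call:
drive_tool(
  plan=[
    [1,0,0,20,0],
    [1,-8,-44,0,8],
    [1,-8,-44,0,8],
    [1,-8,-44,0,8],
    [1,-8,-44,0,8],
  ],
)

```text
t: 8.2
position: [0.5634, 0.0057, 0.2206]
ee_rot: [0.527, 0.85, 0.0, 0.0]
force: [0.5, -0.5, 0.2]
opening: 0.0853
gripper_force: 0.0
```

Call:
drive_tool(
  plan=[
    [1,-8,-44,0,8],
    [1,-8,-44,0,8],
    [1,-8,-44,0,8],
    [1,-8,-44,0,8],
    [1,0,0,0,8],
  ],
)

```text
t: 8.7
position: [0.5313, -0.1737, 0.2206]
ee_rot: [0.208, 0.978, -0.001, 0.0]
force: [-0.5, 0.4, -1.0]
opening: 0.0856
gripper_force: 0.0
```

```bash
python3 - <<'E'
from h import *
s=sensors.observe();q=s["ee_rot"];print(s["position"],np.degrees(2*np.arctan2(q[1],q[0])))
v=[]
for c,(x,y) in dict(scene=(310,160),top=(210,180)).items():
    i=read_camera(c);v.append(cv2.convertScaleAbs(cv2.resize(i[y:y+110,x:x+110],None,fx=3.6,fy=3.6,interpolation=cv2.INTER_CUBIC),alpha=1.4))
cv2.imwrite("pics/c.png",np.hstack(v))
for n,z in(("bracket_hole",.138),("ear_hole",.12),("wing_top",.182),("lock_pin",.085)):
  for c in("scene","top"):
    for k in spotter.tip_of(c,n)[:2]:print(c,n,round(k["p"],2),at_z(c,k["centre"],z).round(4))
E
```

```text
[ 0.5313396  -0.1737218   0.22055647] 156.01740348335443
scene bracket_hole 0.82 [0.5824 0.1009 0.138 ]
top bracket_hole 0.73 [0.5912 0.0917 0.138 ]
scene ear_hole 0.65 [0.5804 0.1005 0.12  ]
scene ear_hole 0.4 [ 0.6282 -0.2524  0.12  ]
top ear_hole 0.79 [0.5859 0.0969 0.12  ]
scene wing_top 0.59 [0.5969 0.184  0.182 ]
top wing_top 0.65 [0.5996 0.172  0.182 ]
top wing_top 0.4 [0.5587 0.092  0.182 ]
scene lock_pin 0.54 [ 0.5115 -0.2373  0.085 ]
scene lock_pin 0.53 [0.5494 0.4017 0.085 ]
top lock_pin 0.26 [0.5988 0.092  0.085 ]
```

View pics/c.png

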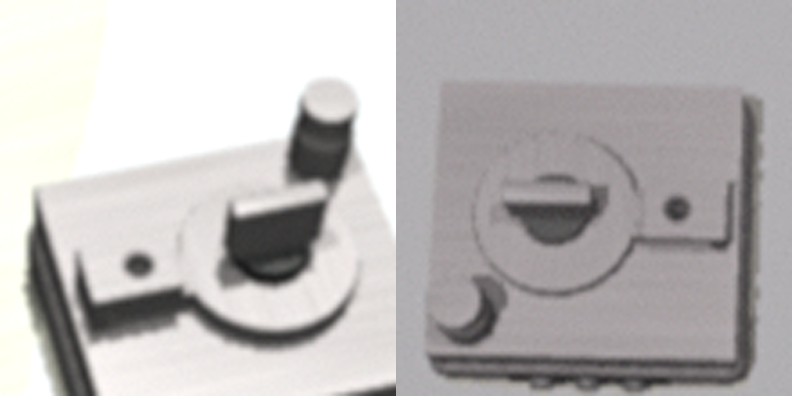

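Call:
drive_tool(
  plan=[
    [1,-8,-37,-10,0],
    [1,-7,-37,-20,0],
    [1,0,0,-30,0],
    [1,0,0,-20,0],
    [1,0,0,0,0],
  ],
)

```text
t: 9.7
position: [0.5143, -0.2415, 0.1373]
ee_rot: [0.209, 0.978, 0.001, -0.003]
force: [-0.9, 0.8, -0.9]
opening: 0.0857
gripper_force: 0.0
```

```bash
python3 - <<'E'
from h import *
s=sensors.observe();print(s["position"])
v=[]
for c,(x,y) in dict(scene=(150,210),top=(370,190)).items():
    i=read_camera(c);v.append(cv2.convertScaleAbs(cv2.resize(i[y:y+100,x:x+100],None,fx=4,fy=4,interpolation=cv2.INTER_CUBIC),alpha=1.4))
    print(c,proj(c,np.array([.516,-.248,.125]))-[x,y],proj(c,np.array(s["position"]))-[x,y])
cv2.imwrite("pics/d.png",np.hstack(v))
E
```

```text
[ 0.51430452 -0.24145011  0.13732617]
scene [47.49570377 44.82503679] [49.11436405 40.56260232]
top [50.19008995 63.8622757 ] [48.46584362 63.73149161]
```

View pics/d.png

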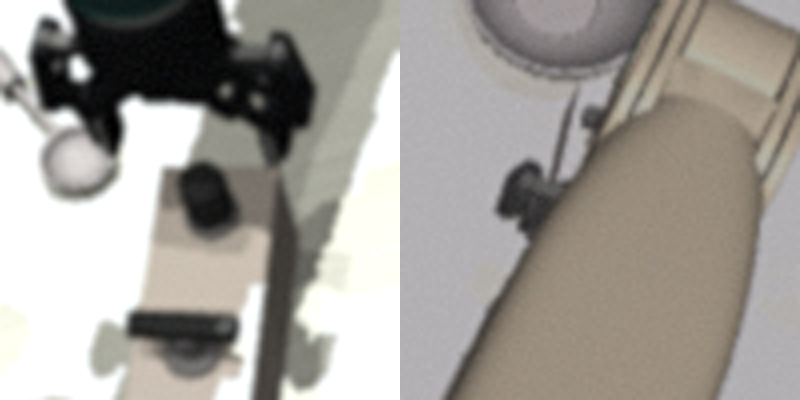

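```bash
python3 - <<'E'
from h import *
print(at_z("scene",(200.3,255),.125),at_z("scene",(200.,253.8),.125))
E
```

```text
[ 0.51863158 -0.24203079  0.125     ] [ 0.51520933 -0.24197394  0.125     ]
```

Call:
drive_tool(
  plan=[
    [1,2.5,-1,-15,0],
    [1,0,0,-20,0],
    [1,0,0,-9,0],
    [1,0,0,0,0],
    [0.5,0,0,0,0],
  ],
)

```text
t: 10.3
position: [0.5197, -0.2441, 0.0971]
ee_rot: [0.208, 0.978, -0.0, 0.0]
force: [0.1, 0.0, 0.1]
opening: 0.0728
gripper_force: 0.0
```

Call:
drive_tool(
  plan=[
    [0.3,0,0,0,0],
    [0.2,0,0,0,0],
    [0,0,0,0,0],
    [0,0,0,0,0],
    [0,0,0,0,0],
  ],
  force=50,
)

```text
t: 10.8
position: [0.5199, -0.2446, 0.0977]
ee_rot: [0.208, 0.978, -0.0, 0.001]
force: [-0.3, -0.7, 4.5]
opening: 0.027
gripper_force: 49.2
```

Call:
drive_tool(
  plan=[
    [0,0,0,10,0],
    [0,0,0,30,0],
    [0,0,0,40,0],
    [0,0,0,40,0],
    [0,0,0,40,0],
  ],
)

```text
t: 11.3
position: [0.5185, -0.2434, 0.2578]
ee_rot: [0.208, 0.978, 0.0, -0.001]
force: [0.9, -0.1, -1.6]
opening: 0.0265
gripper_force: 49.7
```

Call:
drive_tool(
  plan=[
    [0,6,34,0,-8],
    [0,6,34,0,-8],
    [0,6,34,0,-8],
    [0,6,34,0,-8],
    [0,6,34,0,-8],
  ],
)

```text
t: 11.8
position: [0.5487, -0.0725, 0.2565]
ee_rot: [0.533, 0.846, -0.0, -0.001]
force: [-0.4, 0.4, -2.8]
opening: 0.0266
gripper_force: 49.8
```

Call:
drive_tool(
  plan=[
    [0,6,34,0,-8],
    [0,6,34,0,-8],
    [0,6,34,0,-8],
    [0,6,34,0,-8],
    [0,6,30,0,0],
  ],
)

```text
t: 12.3
position: [0.5786, 0.0937, 0.2564]
ee_rot: [0.744, 0.668, -0.0, -0.001]
force: [0.5, -0.9, -1.8]
opening: 0.0263
gripper_force: 49.8
```

Call:
drive_tool(
  plan=[
    [0,0,0,0,0],
    [0,0,0,0,0],
    [0,0,0,0,0],
    [0,0,0,0,0],
    [0,0,0,0,0],
  ],
)

```text
t: 12.8
position: [0.5791, 0.091, 0.2567]
ee_rot: [0.744, 0.668, -0.0, -0.0]
force: [0.2, -0.2, -1.5]
opening: 0.0266
gripper_force: 49.8
```

```bash
python3 - <<'E'
from h import *
s=sensors.observe();q=s["ee_rot"];print(s["position"],np.degrees(2*np.arctan2(q[1],q[0])),s["opening"])
v=[]
for c,(x,y) in dict(scene=(300,150),top=(230,180)).items():
    i=read_camera(c);v.append(cv2.convertScaleAbs(cv2.resize(i[y:y+100,x:x+100],None,fx=4,fy=4,interpolation=cv2.INTER_CUBIC),alpha=1.5))
    p=np.array(s["position"])
    print(c,[((proj(c,p+[0,0,d])-[x,y]+.5)*4).round() for d in(0,-.0127,-.0787)],((proj(c,np.array([.586,.0945,.138]))-[x,y]+.5)*4).round())
cv2.imwrite("pics/e.png",np.hstack(v))
E
```

```text
[0.57913977 0.09102679 0.25669417] 83.86640463756396 0.026616722154222592
scene [array([194., 205.]), array([193., 219.]), array([187., 290.])] [193. 338.]
top [array([225., 196.]), array([226., 201.]), array([233., 227.])] [231. 231.]
```

View pics/e.png

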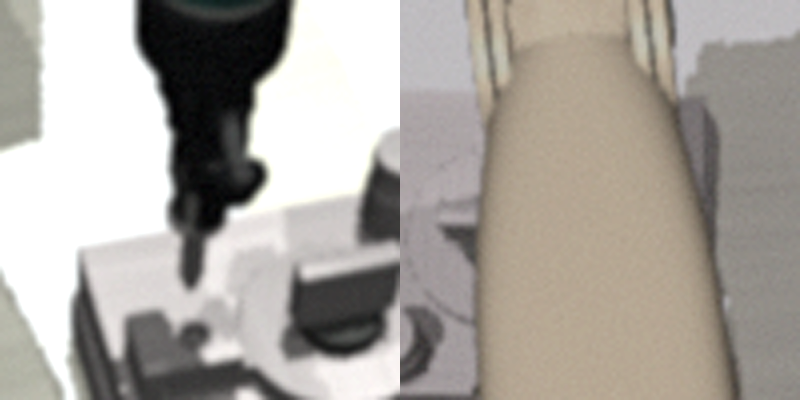

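```bash
python3 - <<'E'
from h import *
f=lambda u,v:(300+u/4-.5,150+v/4-.5)
a=at_z("scene",f(189,288),.178);b=at_z("scene",f(196,335),.138);print(a,b,b-a)
E
```

```text
[0.57815474 0.09277146 0.178     ] [0.58489802 0.09668264 0.138     ] [ 0.00674328  0.00391118 -0.04      ]
```

Call:
drive_tool(
  plan=[
    [0,7,3.5,-10,0],
    [0,0,0,-12,0],
    [0,0,0,-10,0],
    [0,0,0,0,0],
    [0,0,0,0,0],
  ],
)

```text
t: 13.4
position: [0.5856, 0.0955, 0.2237]
ee_rot: [0.743, 0.669, -0.001, -0.001]
force: [0.4, 0.0, -2.2]
opening: 0.0268
gripper_force: 49.8
```

```bash
python3 - <<'E'
from h import *
s=sensors.observe();print(s["position"])
i=read_camera("scene");cv2.imwrite("pics/f.png",cv2.convertScaleAbs(cv2.resize(i[190:250,320:390],None,fx=8,fy=8,interpolation=cv2.INTER_CUBIC),alpha=1.6))
print((proj("scene",np.array(s["position"])-[0,0,.0787])-[320,190]+.5)*8)
E
```

```text
[0.58562295 0.0954826  0.22369842]
[230.380345   339.51727809]
```

View pics/f.png

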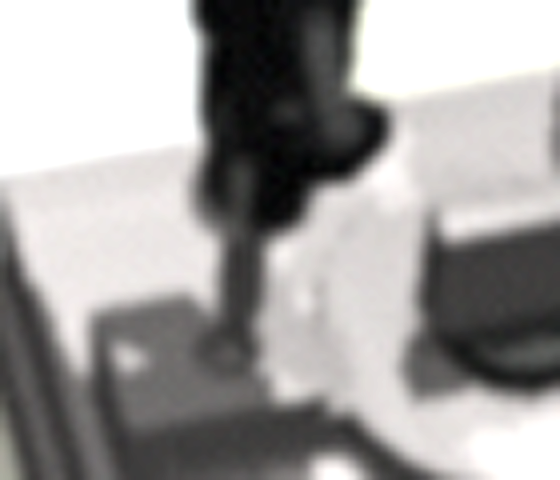

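Call:
drive_tool(
  plan=[
    [0,0,0,-5,0],
    [0,0,0,-5,0],
    [0,0,0,-5,0],
    [0,0,0,-4,0],
    [0,0,0,0,0],
  ],
)

```text
t: 13.95
position: [0.5856, 0.0954, 0.2047]
ee_rot: [0.743, 0.669, -0.001, -0.001]
force: [0.3, 0.6, -1.3]
opening: 0.0267
gripper_force: 49.8
```

Call:
drive_tool(
  plan=[
    [0,0,0,-5,0],
    [0,0,0,-5,0],
    [0,0,0,-5,0],
    [0,0,0,0,0],
    [0,0,0,0,0],
  ],
)

```text
t: 14.45
position: [0.5861, 0.0955, 0.1904]
ee_rot: [0.743, 0.669, -0.0, -0.0]
force: [-0.4, -0.0, -0.9]
opening: 0.0267
gripper_force: 49.9
```

Call:
drive_tool(
  plan=[
    [0,0,0,-5,0],
    [0,0,0,-5,0],
    [0,0,0,-5,0],
    [0,0,0,0,0],
    [0,0,0,0,0],
  ],
)

```text
t: 14.95
position: [0.5861, 0.0955, 0.1753]
ee_rot: [0.743, 0.669, -0.0, -0.0]
force: [-0.5, -0.3, -1.7]
opening: 0.0268
gripper_force: 49.8
```

Call:
drive_tool(
  plan=[
    [0,0,0,-5,0],
    [0,0,0,-5,0],
    [0,0,0,-5,0],
    [0,0,0,-3,0],
    [0,0,0,0,0],
  ],
)

```text
t: 15.45
position: [0.5859, 0.0956, 0.1568]
ee_rot: [0.743, 0.669, -0.0, -0.001]
force: [0.4, 0.2, -1.3]
opening: 0.0264
gripper_force: 49.9
```

Call:
drive_tool(
  plan=[
    [0,0,0,-3,0],
    [0,0,0,-2,0],
    [0,0,0,-1,0],
    [0,0,0,-1,0],
    [0,0,0,0,0],
  ],
)

```text
t: 15.95
position: [0.5863, 0.0954, 0.1507]
ee_rot: [0.743, 0.669, -0.0, 0.0]
force: [-1.3, -1.2, -1.9]
opening: 0.0264
gripper_force: 50.1
```

Call:
drive_tool(
  plan=[
    [0,0,0,-1,0],
    [0,0,0,-1,0],
    [0,0,0,-1,0],
    [0,0,0,0,0],
    [0,0,0,0,0],
  ],
)

```text
t: 16.45
position: [0.5864, 0.0954, 0.1506]
ee_rot: [0.743, 0.669, 0.0, 0.0]
force: [-6.2, -1.3, 12.8]
opening: 0.0266
gripper_force: 51.3
```

Contact on the shoulder at the expected height. Release, raise and look.

Call:
drive_tool(
  plan=[
    [0,0,0,1.5,0],
    [0.3,0,0,0,0],
    [0.6,0,0,0,0],
    [1,0,0,0,0],
    [1,0,0,0,0],
  ],
)

```text
t: 16.95
position: [0.5866, 0.0957, 0.1489]
ee_rot: [0.743, 0.669, 0.0, -0.0]
force: [-0.1, 0.4, -0.3]
opening: 0.0694
gripper_force: 0.0
```

Call:
drive_tool(
  plan=[
    [1,0,0,10,0],
    [1,0,0,30,0],
    [1,0,0,40,0],
    [1,0,0,30,0],
    [1,0,0,0,0],
  ],
)

```text
t: 17.45
position: [0.5899, 0.0958, 0.2657]
ee_rot: [0.743, 0.669, 0.004, 0.003]
force: [0.9, -0.5, 1.4]
opening: 0.0857
gripper_force: 0.0
```

Call:
drive_tool(
  plan=[
    [1,-15,-45,0,0],
    [1,-15,-45,0,0],
    [1,-15,-45,0,0],
    [1,-15,-45,0,0],
    [1,0,0,0,0],
  ],
)

```text
t: 17.95
position: [0.5245, -0.0888, 0.2588]
ee_rot: [0.746, 0.666, -0.001, 0.0]
force: [0.8, 0.6, -0.5]
opening: 0.085
gripper_force: 0.0
```

```bash
python3 - <<'E'
from h import *
v=[]
for c,(x,y) in dict(scene=(310,160),top=(210,180)).items():
    i=read_camera(c);v.append(cv2.convertScaleAbs(cv2.resize(i[y:y+110,x:x+110],None,fx=3.6,fy=3.6,interpolation=cv2.INTER_CUBIC),alpha=1.4))
    b=np.array([.5862,.0955]);print([((proj(c,np.array([*b,z]))-[x,y]+.5)*3.6).round() for z in(.143,.178)])
cv2.imwrite("pics/g.png",np.hstack(v))
E
```

```text
[array([140., 263.]), array([143., 232.])]
[array([278., 206.]), array([275., 195.])]
```

View pics/g.png

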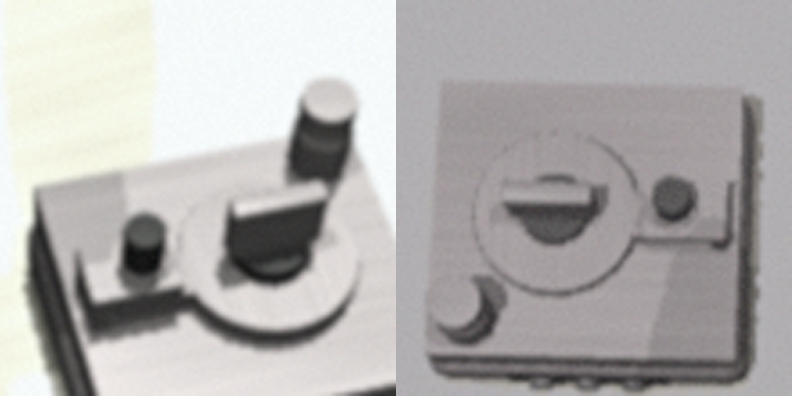

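The pin's head top is at (146,228) in the scene crop, against a predicted (143,232), so the pin is seated upright on the bracket. The jar hasn't moved and the gripper is clear.

```bash
python3 -c "
from workcell import order;print(order.job_done())"
```

```text
the job is handed in; nothing more can be done
None
```

The collar is turned under the bracket and the round-headed lock pin is seated through bracket and ear and released; the T-headed pin was left in the rack, and the job is handed in at about 18 s of the 64 s allowed.

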